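# Tighten the window lock ring of a vacuum chamber with the pin spanner that fits

## Robot

A 6-joint arm with a two-finger parallel gripper is mounted at the origin on the work surface. World frame = base frame: x ahead of the robot, y to its left, z up, the work surface at z = 0. Lengths are in m, angles in rad, forces in N, time in s.
With the tool pointing down it reaches from about 0.3 to 0.775 m from the base axis. Payload 14.6 kg.
Tool frame: the origin (TCP) lies at the very end of the fingers, on their centre line; the grasp point (between the pads) lies 19 mm behind it (ctrl.hold_point_z is the distance from the TCP to the grasp point, in m); x points along the fingers, y is the direction in which the jaws open and shut, and the axes are right-handed (so a half turn about x gives the same grasp; the last joint's range is limited). The gripper opens to 94 mm and grips with 3 to 60 N. Pads are 16 mm wide; open, the fingers measure 119 mm over their backs; the gripper's body (75 mm by 177 mm) begins 78 mm behind the grasp point.
Start: joints at [1.217, 0.3, 1.521, -0, 1.321, -0.067], TCP at [0.156, 0.528, 0.175] pointing down, gripper open.
Joint ranges: [-3.03, 3.03], [-0.79, 2.21], [0.23, 2.52], [-1.04, 4.18], [0, 3.07], [-2.55, 2.55]. Speed limits (rad/s): [2.22, 2.22, 2.57, 3.14, 3.14, 3.14].

## Interface

Orientations are given as [roll, pitch, yaw] about the fixed x, y, z axes, in that order (R = Rz(yaw) Ry(pitch) Rx(roll)).
In Python, from station import get_obs, camera, ticket, ctrl gives the robot as it stands.
- The arm moves only by the tool step_arm, never from a script. Its argument "motion" is a list that holds one entry, the list of rows, each a list of 6 numbers: the shift along the tool's x, y, z in m, then the turn, a rotation vector about the tool's x, y, z in degrees. A call has 1 to 12 rows; each row shifts and turns the commanded pose from where the row before left it, along the tool's axes as they then stand; what a row does not reach is not made up. A row lasts 1/8 s, in which the tool goes at most 62.5 mm and 10.7 degrees, less where a joint would pass 70% of its speed; a pose out of reach is approached as far as the arm can. A call is refused whole if a number of a shift passes 0.0625 or a number of a turn 10.7, either way. A call with a gripper value outside its range is refused whole. "fingers" is the finger opening in m, from 0 to 0.094, set as the call begins (left out, the last holds). The fingers move at their own pace and stop on an object; "squeeze" is the grip in N (left out, the last holds). Time passes only in rows, so rows that do not move let the fingers close. It gives the time, the measured TCP pose, the force and the opening at its end, in the units of the state.
- get_obs(): the state, without advancing time (a new reading comes with each control period).
- camera(name): name is "side" or "top" or "wrist"; returns a dict with "pixels" (384x512x3 uint8, red, green, blue), "fx", "fy", "cx", "cy" (pixels), "k1" (the pictures are not rectified: a ray, as slopes to the right and down, at radius r is drawn at 1 + k1 r^2 times it, then the intrinsics apply), "extrinsics" (4x4, takes a point from world to camera coordinates); the wrist camera has in their place "T_tool_cam" (4x4, takes a point from camera to tool coordinates, whose origin is the TCP and whose axes are the tool frame's). Camera axes: x right, y up, looking along -z (the intrinsics and any distortion apply to the point x, -y, -z); pixel columns grow to the right and rows downward; lengths in m; the calibration is good to about 2 mm. A picture is of the moment at which its call begins: read the wrist's pose just before it. There is no depth.
- ticket.hand_in(): hands the job in, once; it reports no verdict.
The state is a dict: "time_s": time; "qpos": joint angles; "joint_vel": joint speeds; "tau": joint torques, N m; "ee_pos": TCP position; "eef_rot": TCP orientation; "force": force on the tool from outside, world axes, zero at the start; "moment": the same for the moment, N m; "grip_width": finger opening in m.
Only numpy, scipy, OpenCV 4.12 (cv2) and the standard library are available. Lean on these libraries where they do the work, as an engineer would, in place of code of your own. Each camera call takes 0.05 s, during which the arm holds its last target.

## Task

Take the pin spanner whose two prongs match the holes of the vacuum chamber's lock ring off its stand and set it down on the ring with both prongs in the holes. Then use it to turn the ring clockwise (seen from above) until it is at its stop, and let go, leaving the spanner standing in the ring. Leave the other spanner where it is.

Things in the scene. Friction and masses are not known exactly. Their poses are not given: they have to be found in the camera images.
- wide_spanner_grip (a point): Middle of the fitting steel spanner's upright grip plate, 40 (x) x 16 (y) x 54 mm high; pinch along y. Below it: cross-bar 88 x 24 x 12 mm, then two 8 mm round prongs 18 mm long, 68 mm apart along x. Point is 27 mm above bar top, 39 above bar underside, 57 above prong tips. z up. Half-turn symmetric, 0.3 kg. The bar rests on a saddle stand 30 mm high with 6 mm lips: lift 30 mm to clear.
- narrow_spanner_grip (a point): Middle of the grip plate of the other pin spanner, which does not fit and stays where it is: same grip plate, height, axes and kind of stand, but its cross-bar is only 58 mm long and its prongs 38 mm apart. Which spanner is on which stand place changes.
- ring_face (a point): Centre of the top face of the steel lock ring (diameter 116 mm) on the fixed round vacuum chamber, 78 mm above the bench; the ring turns about the vertical here. Two holes, 24 x 24 mm, 22 deep, centred 34 mm either side along x (x turns with the ring). Seated, the spanner's bar rests on this face: its point is 39 mm above. A prong has 8 mm play each way, so 0.24 rad is lost before the ring is driven.
- lock_ring (a joint): Angle of the lock ring, rad: grows as it turns clockwise seen from above. Starts at 0.1 to 0.4; the stop is at 1.2, where the lug on the ring's rim meets the fixed block on the chamber's rim. Turns stiffly (about 0.12 N m), stays where left.

How it is judged:
By the outcome, as a careful person would: the job done as asked, in the order asked, and still so for the second after the job is handed in, with the robot touching nothing.
It also fails if it takes over 45 s, if anything falls off the work surface, if the arm or the gripper's body presses on something with over 40 N, if the wrist force passes 120 N, or if a joint passes its speed limit or range.

## Working session

There is one attempt and no reset: what is moved stays moved. The work goes in short steps, Python scripts to look and compute and a tool call to move; the robot and the scene stay as the last step left them, time stands still between calls to the robot, and variables do not carry over. Pictures are saved under pics/ and viewed, and the job is handed in when it is done.

Besides the shell and the picture viewer there is one more tool, called after "Emit:" as a command line: name --argument value ..., lists and objects as JSON in quotes. step_arm: Moves the arm, as the interface text tells. Its arguments: {"type":"object","properties":{"motion":{"type":"array","items":{"type":"array","items":{"type":"array","items":{"type":"number"}}}},"fingers":{"type":"number"},"squeeze":{"type":"number"}},"required":["motion"]}

```bash
ls; mkdir -p pics; python3 - <<'E'
from station import get_obs, camera, ticket, ctrl
import cv2
o=get_obs();print(o, ctrl.hold_point_z)
for n in ["side","top","wrist"]:
    c=camera(n);cv2.imwrite(f"pics/{n}0.png",c["pixels"][:,:,::-1])
    print(n,{k:v for k,v in c.items() if k!="pixels"})
E
```

```text
pics
{'time_s': 0.0, 'qpos': array([ 1.21744201e+00,  3.00456853e-01,  1.52160861e+00, -2.03818907e-05,
        1.32069080e+00, -6.65803122e-02]), 'joint_vel': array([ 0.00019607, -0.00050467, -0.00016987, -0.00044829, -0.00276444,
       -0.00051601]), 'tau': array([ 2.38559813e-03, -5.31802011e+01, -3.52738130e+01,  7.09894393e-02,
        2.42693274e-02, -1.66851632e-04]), 'ee_pos': array([0.15546408, 0.52724983, 0.17438252]), 'eef_rot': array([-1.62041234,  1.56963254, -1.90718129]), 'force': array([0.19510603, 0.0309099 , 0.18226984]), 'moment': array([ 0.01736877,  0.06186728, -0.0048397 ]), 'grip_width': 0.09365720628945962} 0.0188
side {'fx': 371.0552164005557, 'fy': 371.0552164005557, 'cx': 263.23488572851926, 'cy': 191.22554035301687, 'k1': -0.07137830871777047, 'extrinsics': array([[ 9.70743629e-01, -2.40118032e-01,  3.71346416e-04,
        -4.90075580e-01],
       [ 1.55136348e-01,  6.28360544e-01,  7.62296360e-01,
        -1.94577772e-01],
       [-1.83274442e-01, -7.39936725e-01,  6.47228029e-01,
        -7.92068400e-01],
       [ 0.00000000e+00,  0.00000000e+00,  0.000
[... 228 characters left out ...]
76986,  0.07046124],
       [ 0.99616273,  0.0109522 ,  0.08683241, -0.55512202],
       [-0.08651373, -0.02682029,  0.99588958, -1.16531084],
       [ 0.        ,  0.        ,  0.        ,  1.        ]])}
wrist {'fx': 284.74370145818006, 'fy': 284.74370145818006, 'cx': 255.77809118024518, 'cy': 187.18111429149573, 'k1': 0.010228077947411603, 'T_tool_cam': array([[-8.50779758e-04,  2.39672683e-01, -9.70853378e-01,
        -2.10672479e-01],
       [ 9.99999520e-01, -2.68577067e-04, -9.42624249e-04,
         1.23956961e-03],
       [-4.86670235e-04, -9.70853713e-01, -2.39672340e-01,
        -6.82807303e-02],
       [ 0.00000000e+00,  0.00000000e+00,  0.00000000e+00,
         1.00000000e+00]])}
```

View pics/side0.png

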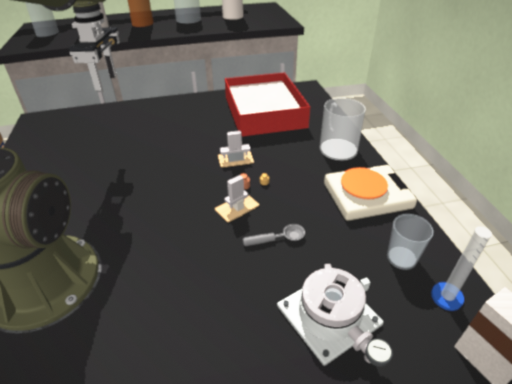

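View pics/top0.png

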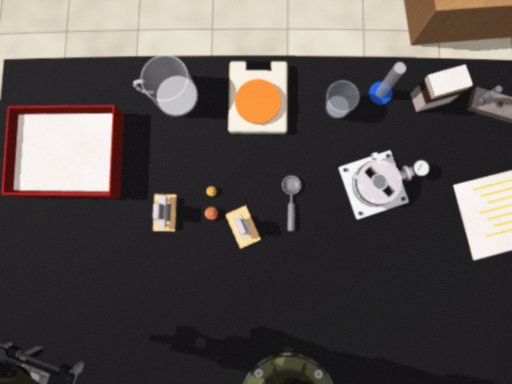

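View pics/wrist0.png

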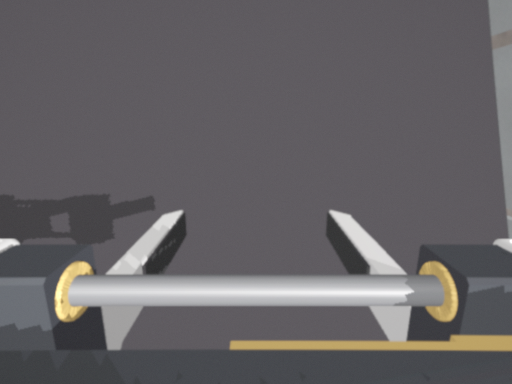

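```bash
python3 - <<'E'
import cv2,numpy as np
t=cv2.imread("pics/top0.png");s=cv2.imread("pics/side0.png")
z=lambda im,x0,y0,w,h,f:cv2.resize(im[y0:y0+h,x0:x0+w],None,fx=f,fy=f,interpolation=cv2.INTER_CUBIC)
a=z(t,145,180,130,75,6);cv2.imwrite("pics/top_sp.png",a)
cv2.imwrite("pics/top_ring.png",z(t,335,140,100,85,7))
cv2.imwrite("pics/side_sp.png",z(s,200,120,100,110,5))
cv2.imwrite("pics/side_ring.png",z(s,270,255,130,110,5))
E
```

```text
(no output)
```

View pics/top_sp.png

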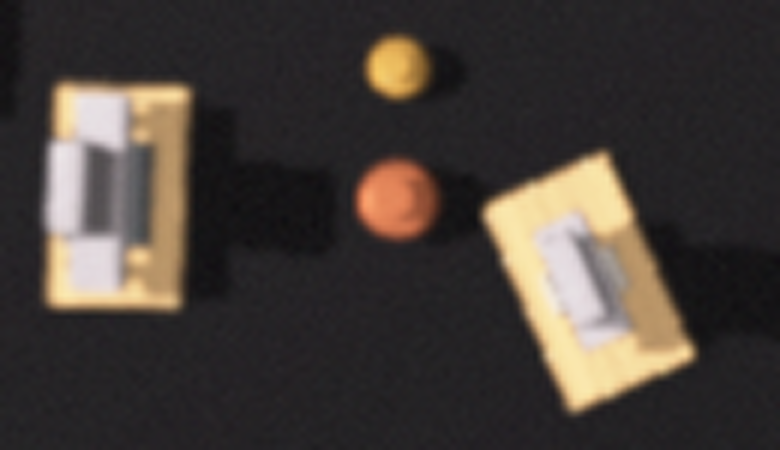

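View pics/top_ring.png

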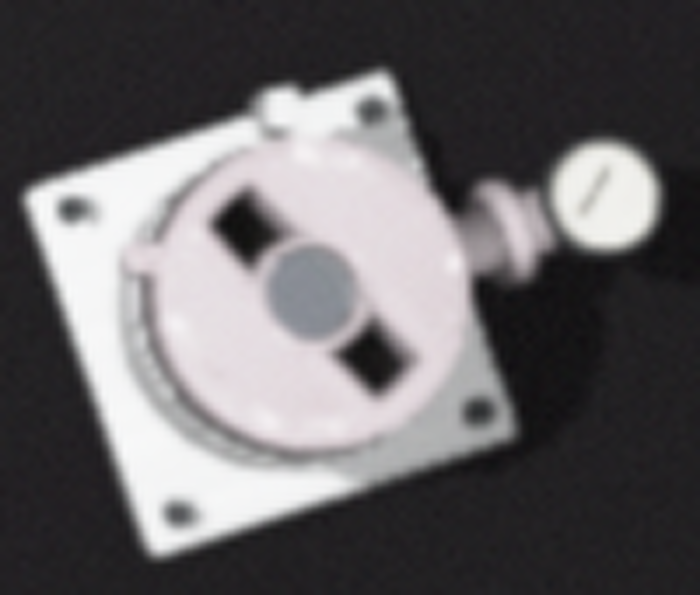

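View pics/side_sp.png

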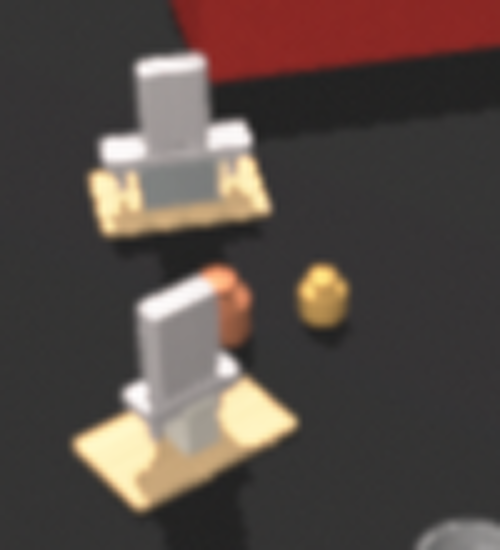

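View pics/side_ring.png

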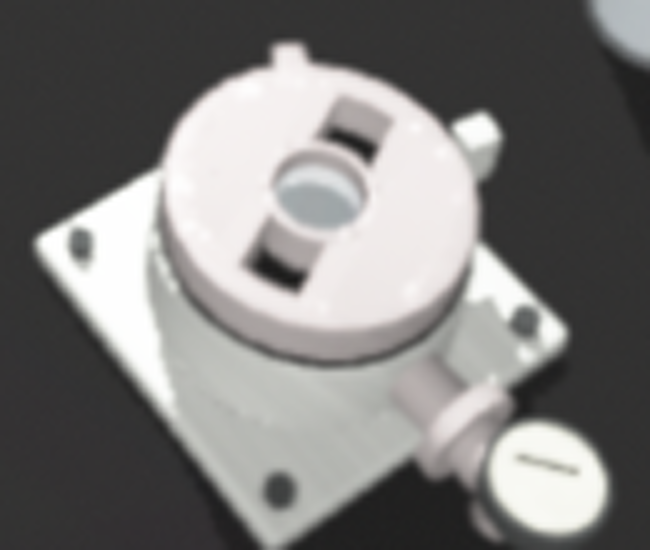

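```bash
cat > h.py <<'E'
import numpy as np
from scipy.spatial.transform import Rotation as R
from scipy.optimize import least_squares
def ray(c,uv,T=None):
    d=np.array([(uv[0]-c["cx"])/c["fx"],(uv[1]-c["cy"])/c["fy"]]);r=d.copy()
    for _ in range(30): r=d/(1+c["k1"]*(r@r))
    v=np.array([r[0],-r[1],-1.])
    if T is None: T=np.linalg.inv(c["extrinsics"])
    return T[:3,3],T[:3,:3]@v
def plane(c,uv,z,T=None):
    o,v=ray(c,uv,T); return o+v*(z-o[2])/v[2]
def tri(*rs):
    A=0;b=0
    for o,v in rs:
        v=v/np.linalg.norm(v);P=np.eye(3)-np.outer(v,v);A=A+P;b=b+P@o
    return np.linalg.solve(A,b)
def tool(o): return R.from_euler('xyz',o["eef_rot"]).as_matrix()
def wristT(o,c):
    T=np.eye(4);T[:3,:3]=tool(o);T[:3,3]=o["ee_pos"];return T@c["T_tool_cam"]
E
python3 - <<'E'
from station import *
from h import *
t=camera("top");s=camera("side")
TP=lambda x,y:(145+x/6-.42,180+y/6-.42); RP=lambda x,y:(335+x/7-.43,140+y/7-.43)
SP=lambda x,y:(200+x/5-.4,120+y/5-.4); SR=lambda x,y:(270+x/5-.4,255+y/5-.4)
print("plate top tri",tri(ray(t,TP(65,189)),ray(s,SP(171,64))))
for z in(.09,.096): print("plate top",z,plane(t,TP(65,189),z),plane(s,SP(171,64),z))
a,b=[plane(t,TP(*p),.042) for p in((101,93),(95,293))];print("bar",a,b,(a+b)/2,np.degrees(np.arctan2(*(a-b)[1::-1])),np.linalg.norm(a-b))
h=[plane(t,RP(*p),.078) for p in((249,228),(375,357))];print("holes",h,sum(h)/2,np.degrees(np.arctan2(*(h[0]-h[1])[1::-1])),np.linalg.norm(h[0]-h[1]))
h=[plane(s,SR(*p),.078) for p in((354,129),(282,252))];print("holes side",h,sum(h)/2,np.degrees(np.arctan2(*(h[0]-h[1])[1::-1])))
print(plane(t,RP(312,294),.078), plane(s,SR(320,205),.078))
o=get_obs();print(tool(o),o["ee_pos"],o["time_s"])
E
```

```text
plate top tri [0.50060829 0.34126998 0.09593773]
plate top 0.09 [0.50026201 0.34293752 0.09      ] [0.50269032 0.35087598 0.09      ]
plate top 0.096 [0.49999954 0.34134357 0.096     ] [0.50119932 0.34108146 0.096     ]
bar [0.54518191 0.34087864 0.042     ] [0.45665318 0.34079762 0.042     ] [0.50091755 0.34083813 0.042     ] 0.05243724464771954 0.08852876244442553
holes [array([ 0.60723515, -0.20429663,  0.078     ]), array([ 0.56029806, -0.25008679,  0.078     ])] [ 0.5837666  -0.22719171  0.078     ] 44.29135288042902 0.06557309075720907
holes side [array([ 0.60552039, -0.20461086,  0.078     ]), array([ 0.55951814, -0.24827366,  0.078     ])] [ 0.58251926 -0.22644226  0.078     ] 43.50543766363928
[ 0.58317667 -0.2271984   0.078     ] [ 0.58020825 -0.23312184  0.078     ]
[[-1.73783459e-04  2.82827865e-01  9.59170667e-01]
 [-4.85802825e-04  9.59170544e-01 -2.82827917e-01]
 [-9.99999867e-01 -5.15118633e-04 -2.92893988e-05]] [0.15552343 0.52741683 0.17469015] 0.25
```

Emit:
step_arm --motion '[[[0, 0, 0, -8.2, 0, 0], [0, 0, 0, -8.2, 0, 0], [0, -0.0207, 0.0384, 0, 0, 0], [0, -0.0207, 0.0384, 0, 0, 0], [0, -0.0207, 0.0384, 0, 0, 0], [0, -0.0207, 0.0384, 0, 0, 0], [0, -0.0207, 0.0384, 0, 0, 0], [0, -0.0207, 0.0384, 0, 0, 0], [0, -0.0207, 0.0384, 0, 0, 0], [0, -0.0207, 0.0384, 0, 0, 0], [0, -0.0207, 0.0384, 0, 0, 0], [0, 0, 0, 0, 0, 0]]]' --fingers 0.07

```text
time_s: 1.75
ee_pos: [0.5029, 0.3394, 0.1743]
eef_rot: [-2.292, 1.57, -2.296]
force: [-0.4, -0.8, 0.1]
grip_width: 0.07
```

```bash
python3 - <<'E'
from station import *
from h import *
import cv2
o=get_obs();print(o["ee_pos"],tool(o).round(4),o["force"],o["qpos"])
w=camera("wrist");cv2.imwrite("pics/w1.png",w["pixels"][:,:,::-1])
E
```

```text
[0.50285256 0.33935666 0.17429147] [[-5.0e-04  3.6e-03  1.0e+00]
 [-6.0e-04  1.0e+00 -3.6e-03]
 [-1.0e+00 -6.0e-04 -5.0e-04]] [-0.35472119 -0.78638806  0.0705444 ] [ 5.33406532e-01  4.28175092e-01  1.34887567e+00 -2.44297910e-04
  1.36528208e+00 -1.03373880e+00]
```

View pics/w1.png

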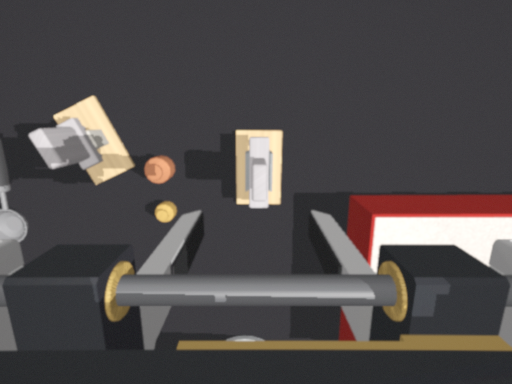

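Emit:
step_arm --motion '[[[0.02, 0.0015, -0.002, 0, 0, 0], [0.03, 0, 0, 0, 0, 0], [0.03, 0, 0, 0, 0, 0], [0.025, 0, 0, 0, 0, 0], [0.016, 0, 0, 0, 0, 0], [0, 0, 0, 0, 0, 0], [0, 0, 0, 0, 0, 0]]]' --fingers 0.07

```text
time_s: 2.68
ee_pos: [0.4994, 0.343, 0.055]
eef_rot: [0.557, 1.569, 0.557]
force: [0.2, -0.1, 0.4]
grip_width: 0.07
```

```bash
python3 - <<'E'
from station import *
from h import *
import cv2
o=get_obs();print(o["ee_pos"],tool(o).round(4),o["force"])
w=camera("side");im=w["pixels"][:,:,::-1][80:230,150:350];cv2.imwrite("pics/s1.png",cv2.resize(im,None,fx=4,fy=4)[:,:800])
E
```

```text
[0.49936196 0.34299758 0.05504541] [[ 1.2e-03  3.0e-04  1.0e+00]
 [ 8.0e-04  1.0e+00 -3.0e-04]
 [-1.0e+00  8.0e-04  1.2e-03]] [ 0.17238987 -0.05140032  0.39463167]
```

View pics/s1.png

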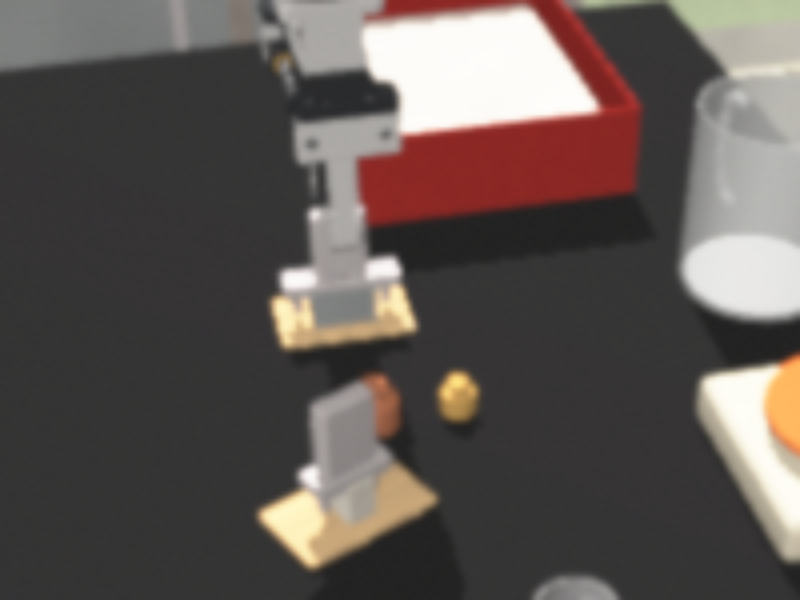

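Emit:
step_arm --motion '[[[0.001, -0.0015, 0.001, 0, 0, 0], [0, 0, 0, 0, 0, 0], [0, 0, 0, 0, 0, 0], [0, 0, 0, 0, 0, 0], [0, 0, 0, 0, 0, 0], [0, 0, 0, 0, 0, 0]]]' --fingers 0.0 --squeeze 40

```text
time_s: 3.48
ee_pos: [0.5001, 0.3411, 0.0529]
eef_rot: [2.463, 1.571, 2.462]
force: [-0.1, 0.5, -1.6]
grip_width: 0.0156
```

Emit:
step_arm --motion '[[[-0.01, 0, 0, 0, 0, 0], [-0.02, 0, 0, 0, 0, 0], [-0.04, 0, 0, 0, 0, 0], [-0.04, 0, 0, 0, 0, 0], [-0.04, 0, 0, 0, 0, 0], [-0.02, 0, 0, 0, 0, 0], [0, 0, 0, 0, 0, 0]]]'

```text
time_s: 4.35
ee_pos: [0.5004, 0.3412, 0.2246]
eef_rot: [0.531, 1.568, 0.531]
force: [-0.1, -0.4, -2.6]
grip_width: 0.0152
```

Emit:
step_arm --motion '[[[0, -0.0473, 0.0069, 0, 0, 0], [0, -0.0473, 0.0069, 0, 0, 0], [0, -0.0473, 0.0069, 0, 0, 0], [0, -0.0473, 0.0069, 0, 0, 0], [0, -0.0473, 0.0069, 0, 0, 0], [0, -0.0473, 0.0069, 0, 0, 0], [0, -0.0473, 0.0069, 0, 0, 0], [0, -0.0473, 0.0069, 0, 0, 0], [0, -0.0473, 0.0069, 0, 0, 0], [0, -0.0473, 0.0069, 0, 0, 0], [0, -0.0473, 0.0069, 0, 0, 0], [0, -0.0473, 0.0069, 0, 0, 0]]]'

```text
time_s: 5.85
ee_pos: [0.5822, -0.228, 0.2215]
eef_rot: [2.694, 1.569, 2.693]
force: [0.5, -0.1, -2.8]
grip_width: 0.0157
```

Emit:
step_arm --motion '[[[0, 0, 0, 10.4, 0, 0], [0, 0, 0, 10.4, 0, 0], [0, 0, 0, 10.4, 0, 0], [0, 0, 0, 10.4, 0, 0], [0, 0, 0, 10.4, 0, 0], [0, 0, 0, 10.4, 0, 0], [0, 0, 0, 10.4, 0, 0], [0, 0, 0, 10.4, 0, 0], [0, 0, 0, 10.4, 0, 0], [0, 0, 0, 10.4, 0, 0], [0, 0, 0, 10.4, 0, 0], [0, 0, 0, 10.4, 0, 0]]]'

```text
time_s: 7.35
ee_pos: [0.5821, -0.2264, 0.2214]
eef_rot: [-1.371, 1.569, 2.728]
force: [-0.2, 0.3, -2.0]
grip_width: 0.0152
```

Emit:
step_arm --motion '[[[0, 0, 0, 10.4, 0, 0], [0, 0, 0, 0, 0, 0], [0, 0, 0, 0, 0, 0]]]'

```text
time_s: 7.72
ee_pos: [0.5824, -0.2265, 0.2223]
eef_rot: [-1.237, 1.57, 2.69]
force: [-0.5, -0.1, -1.7]
grip_width: 0.0156
```

```bash
python3 - <<'E'
from station import *
from h import *
import cv2
o=get_obs();print(o["ee_pos"],tool(o).round(4),o["force"],o["qpos"])
for n in("wrist","side"):
  w=camera(n);cv2.imwrite(f"pics/{n}2.png",w["pixels"][:,:,::-1])
E
```

```text
[ 0.58236013 -0.22652507  0.22225891] [[-9.000e-04  7.072e-01 -7.070e-01]
 [ 5.000e-04 -7.070e-01 -7.072e-01]
 [-1.000e+00 -1.000e-03  3.000e-04]] [-0.46447583 -0.12586032 -1.69570576] [-4.29585660e-01  4.43670599e-01  1.21708271e+00  2.31569083e-05
  1.48188552e+00  3.55713304e-01]
```

View pics/wrist2.png

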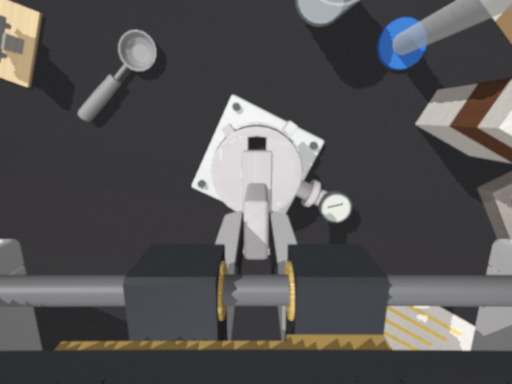

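View pics/side2.png

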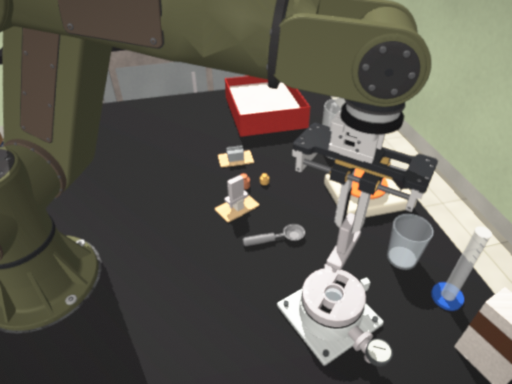

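```bash
python3 - <<'E'
import cv2
s=cv2.imread("pics/side2.png")[180:350,280:400];w=cv2.imread("pics/wrist2.png")[90:260,170:370]
cv2.imwrite("pics/z1.png",cv2.resize(s,None,fx=3.5,fy=3.5,interpolation=2));cv2.imwrite("pics/z2.png",cv2.resize(w,None,fx=3.5,fy=3.5,interpolation=2))
E
```

```text
(no output)
```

View pics/z1.png

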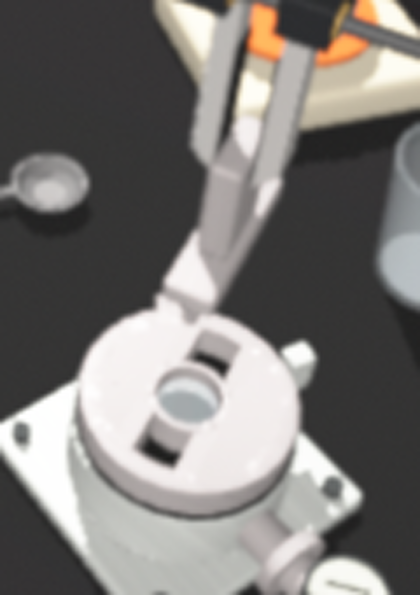

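View pics/z2.png

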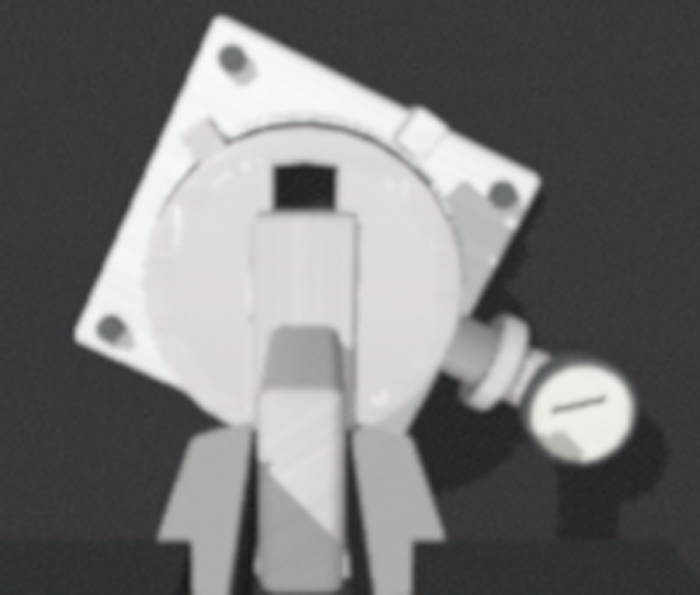

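Emit:
step_arm --motion '[[[0.03, 0, 0, 0, 0, 0], [0.03, 0, 0, 0, 0, 0], [0.02, 0, 0, 0, 0, 0], [0.015, 0, 0, 0, 0, 0], [0, 0, 0, 0, 0, 0], [0, 0, 0, 0, 0, 0]]]'

```text
time_s: 8.57
ee_pos: [0.583, -0.2268, 0.1289]
eef_rot: [1.915, 1.569, -0.445]
force: [-0.1, -0.1, -1.9]
grip_width: 0.0155
```

```bash
python3 - <<'E'
from station import *
from h import *
import cv2
o=get_obs();print(o["ee_pos"],o["force"],o["moment"])
for n,a in(("wrist",(90,260,170,370)),("side",(230,370,270,400))):
  w=camera(n)["pixels"][:,:,::-1];cv2.imwrite(f"pics/{n}3.png",cv2.resize(w[a[0]:a[1],a[2]:a[3]],None,fx=3.5,fy=3.5,interpolation=2))
E
```

```text
[ 0.58298154 -0.22677702  0.12893871] [-0.05099806 -0.06166869 -1.86895344] [-0.04143618  0.13547508 -0.01639851]
```

View pics/wrist3.png

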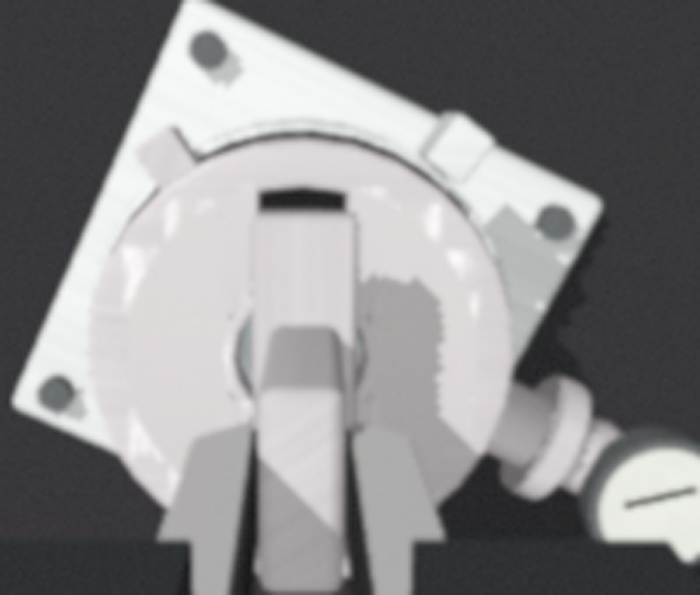

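View pics/side3.png

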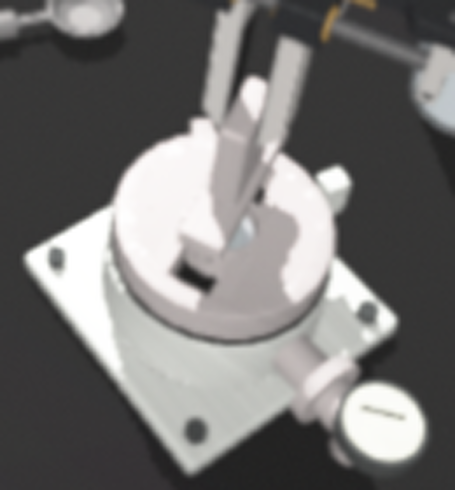

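Emit:
step_arm --motion '[[[0.006, 0, 0, 0, 0, 0], [0.006, 0, 0, 0, 0, 0], [0.006, 0, 0, 0, 0, 0], [0, 0, 0, 0, 0, 0]]]'

```text
time_s: 9.18
ee_pos: [0.5823, -0.2265, 0.1092]
eef_rot: [-1.222, 1.57, 2.701]
force: [0.3, -0.6, -2.2]
grip_width: 0.0157
```

No contact, and the tips are about 10 mm below the face, so the prongs are in the holes.

Emit:
step_arm --motion '[[[0.004, 0, 0, 0, 0, 0], [0.002, 0, 0, 0, 0, 0], [0, 0, 0, 0, 0, 0]]]'

```text
time_s: 9.55
ee_pos: [0.5825, -0.2266, 0.1038]
eef_rot: [-1.12, 1.571, 2.802]
force: [0.3, -0.0, -2.3]
grip_width: 0.0152
```

Emit:
step_arm --motion '[[[0.0015, 0, 0, 0, 0, 0], [0, 0, 0, 0, 0, 0]]]'

```text
time_s: 9.8
ee_pos: [0.5825, -0.2266, 0.1024]
eef_rot: [-0.638, 1.571, -2.998]
force: [-0.4, -1.1, -2.6]
grip_width: 0.0159
```

Emit:
step_arm --motion '[[[0.001, 0, 0, 0, 0, 0], [0, 0, 0, 0, 0, 0]]]'

```text
time_s: 10.05
ee_pos: [0.5825, -0.2266, 0.1014]
eef_rot: [-1.459, 1.571, 2.464]
force: [-1.4, 0.5, -2.2]
grip_width: 0.0158
```

Emit:
step_arm --motion '[[[0.001, 0, 0, 0, 0, 0], [0, 0, 0, 0, 0, 0]]]'

```text
time_s: 10.3
ee_pos: [0.5827, -0.2267, 0.1008]
eef_rot: [1.884, 1.57, -0.477]
force: [0.4, 0.3, 1.3]
grip_width: 0.0155
```

Emit:
step_arm --motion '[[[0, 0, 0, 7, 0, 0], [0, 0, 0, 7, 0, 0], [0, 0, 0, 7, 0, 0], [0, 0, 0, 7, 0, 0], [0, 0, 0, 0, 0, 0]]]'

```text
time_s: 10.92
ee_pos: [0.5827, -0.2264, 0.1008]
eef_rot: [-2.841, 1.57, 0.594]
force: [0.2, 2.2, 2.6]
grip_width: 0.0157
```

```bash
cat > m.py <<'E'
from station import *
from h import *
import cv2,sys
o=get_obs();T=tool(o);print(o["time_s"],o["ee_pos"],o["force"],o["moment"],"yaw",np.degrees(np.arctan2(T[1,1],T[0,1])),o["qpos"][5])
for n,a in(("wrist",(90,260,170,370)),("top",(140,225,335,435)),("side",(230,370,270,400))):
  w=camera(n)["pixels"][:,:,::-1];cv2.imwrite(f"pics/{n}{sys.argv[1]}.png",cv2.resize(w[a[0]:a[1],a[2]:a[3]],None,fx=3.5,fy=3.5,interpolation=2))
E
python3 m.py 4
```

```text
10.925 [ 0.58269341 -0.22638385  0.10079496] [0.24052341 2.15431431 2.61630753] [ 0.51900459  0.35442077 -0.01307528] yaw -73.18796942495685 0.8478790104147482
```

View pics/wrist4.png

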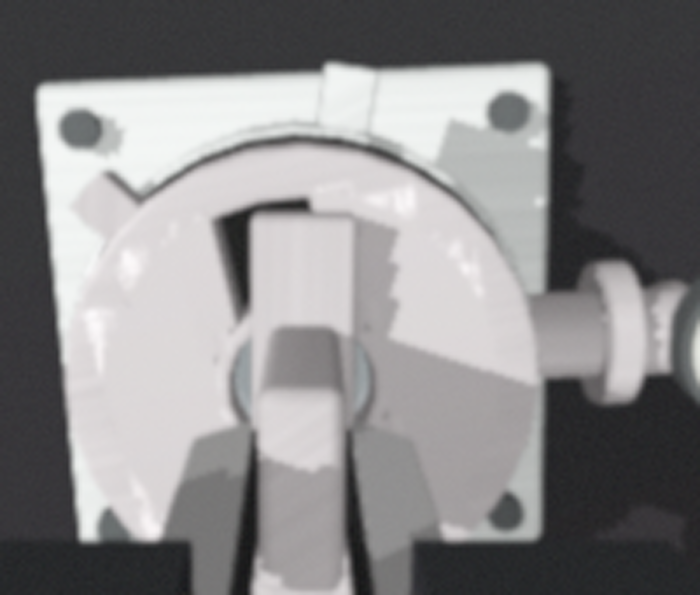

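Emit:
step_arm --motion '[[[0, 0, 0, 7, 0, 0], [0, 0, 0, 7, 0, 0], [0, 0, 0, 7, 0, 0], [0, 0, 0, 0, 0, 0]]]'

```text
time_s: 11.58
ee_pos: [0.5828, -0.2265, 0.1008]
eef_rot: [-3.037, 1.57, 0.033]
force: [-0.2, 2.1, 4.6]
grip_width: 0.0155
```

```bash
python3 m.py 5
```

```text
11.575 [ 0.58278193 -0.22653275  0.10075919] [-0.20806712  2.06647013  4.6398923 ] [ 0.67191861  0.22447328 -0.04771142] yaw -94.10704695819527 1.2129405973690164
```

View pics/wrist5.png

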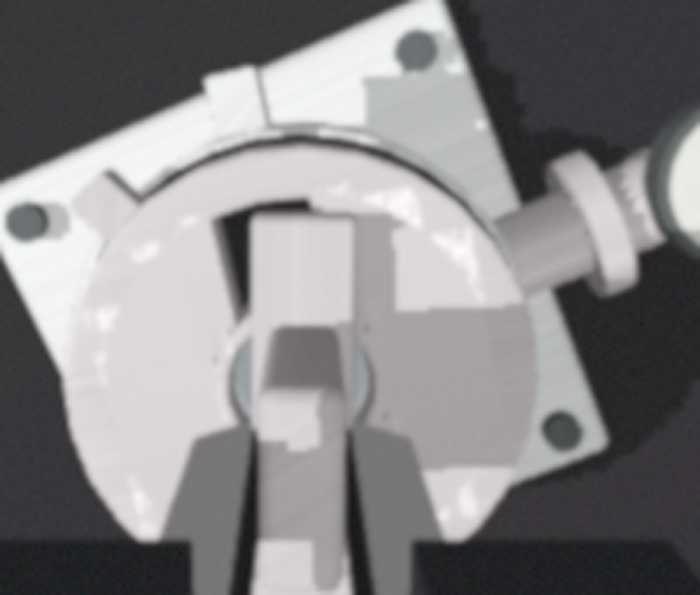

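Emit:
step_arm --motion '[[[0, 0, 0, 5, 0, 0], [0, 0, 0, 5, 0, 0], [0, 0, 0, 4, 0, 0], [0, 0, 0, 0, 0, 0]]]'

```text
time_s: 12.22
ee_pos: [0.5828, -0.2266, 0.1008]
eef_rot: [-2.965, 1.57, -0.14]
force: [-1.6, 2.2, 5.6]
grip_width: 0.0156
```

```bash
python3 m.py 6
```

```text
12.225 [ 0.582774   -0.22658541  0.10076379] [-1.63557653  2.22049476  5.5713261 ] [ 0.84454985  0.14664697 -0.05450804] yaw -108.097258169844 1.4571158498751196
```

View pics/wrist6.png

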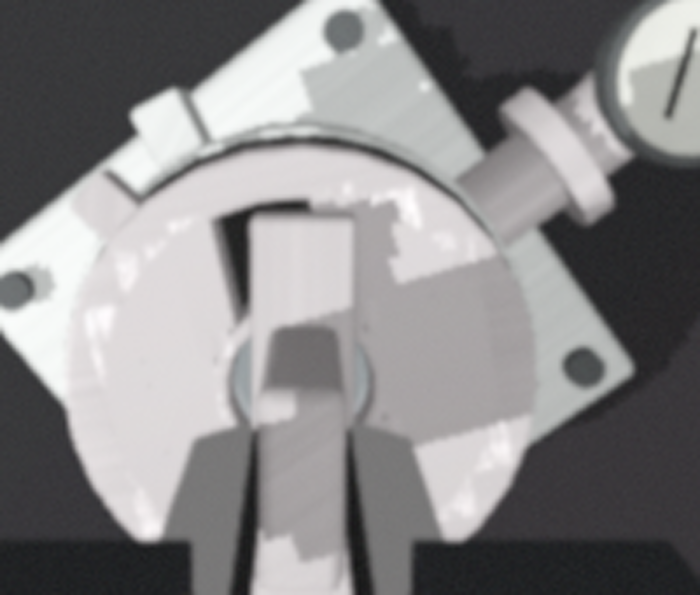

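Lug at (105,205) and block at (165,130) now nearly meet; a few degrees remain.

Emit:
step_arm --motion '[[[0, 0, 0, 2, 0, 0], [0, 0, 0, 2, 0, 0], [0, 0, 0, 0, 0, 0]]]'

```text
time_s: 12.75
ee_pos: [0.5828, -0.2266, 0.1007]
eef_rot: [-2.85, 1.57, -0.094]
force: [-1.1, 3.6, 4.4]
grip_width: 0.0157
```

```bash
python3 m.py 7
```

```text
12.75 [ 0.58276819 -0.22655852  0.10074194] [-1.08026206  3.60332146  4.35845825] [0.82167269 0.20249241 0.00514583] yaw -112.06178628182467 1.5263335935578661
```

View pics/wrist7.png

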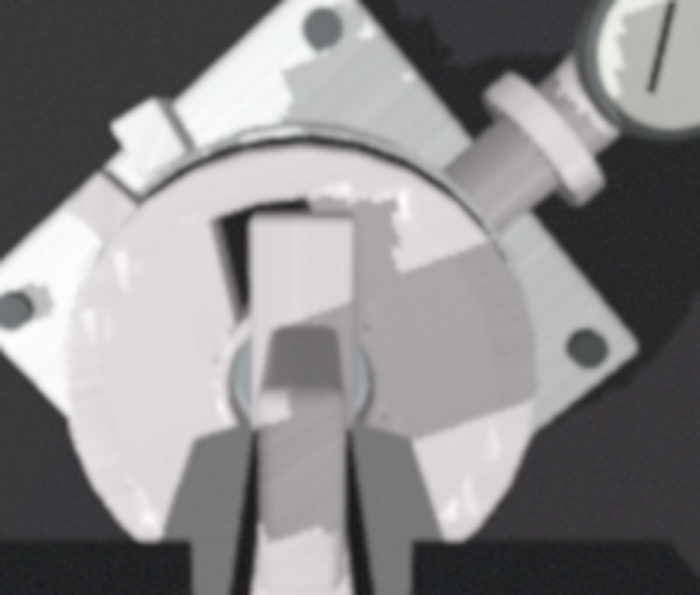

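Emit:
step_arm --motion '[[[0, 0, 0, 2, 0, 0], [0, 0, 0, 0, 0, 0]]]'

```text
time_s: 13.15
ee_pos: [0.5828, -0.2266, 0.1008]
eef_rot: [-2.852, 1.57, -0.13]
force: [0.3, 3.5, 5.2]
grip_width: 0.0155
```

```bash
python3 m.py 8
```

```text
13.15 [ 0.5827829  -0.22656744  0.10077923] [0.30651847 3.49193153 5.22521257] [0.88997987 0.17279626 0.05125909] yaw -114.06133766699114 1.5612263953620165
```

Emit:
step_arm --motion '[[[0, 0, 0, 2, 0, 0], [0, 0, 0, 0, 0, 0]]]'

```text
time_s: 13.55
ee_pos: [0.5828, -0.2265, 0.1007]
eef_rot: [-2.719, 1.57, -0.033]
force: [-0.6, 3.8, 4.6]
grip_width: 0.0156
```

```bash
python3 m.py 9
```

```text
13.55 [ 0.5827843  -0.2265382   0.10074226] [-0.56418024  3.79774837  4.6033051 ] [0.88881147 0.16612046 0.04784144] yaw -116.06104374397533 1.5961356720048656
```

View pics/wrist9.png

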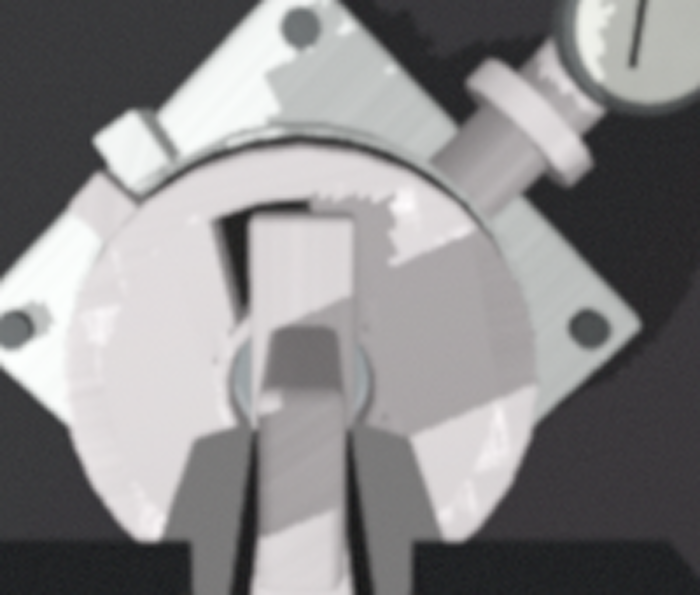

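Emit:
step_arm --motion '[[[0, 0, 0, 1.5, 0, 0], [0, 0, 0, 0, 0, 0]]]'

```text
time_s: 13.95
ee_pos: [0.5828, -0.2265, 0.1007]
eef_rot: [-2.669, 1.57, -0.009]
force: [0.2, 3.3, 5.0]
grip_width: 0.0157
```

```bash
python3 m.py 10
```

```text
13.95 [ 0.58276384 -0.22652455  0.10074711] [0.17702903 3.31288234 4.96499689] [0.91844138 0.15051584 0.0593019 ] yaw -117.55396905029768 1.622202018162602
```

Emit:
step_arm --motion '[[[0, 0, 0, 1.5, 0, 0], [0, 0, 0, 0, 0, 0]]]'

```text
time_s: 14.35
ee_pos: [0.5829, -0.2264, 0.1008]
eef_rot: [-2.523, 1.57, 0.112]
force: [-0.1, 3.8, 5.0]
grip_width: 0.0155
```

```bash
python3 m.py 11
```

```text
14.35 [ 0.58286453 -0.22644455  0.10075699] [-0.14705346  3.80949911  5.00502232] [ 1.09192341 -0.02343156  0.23426519] yaw -119.04377068263611 1.6482273803228695
```

View pics/wrist11.png

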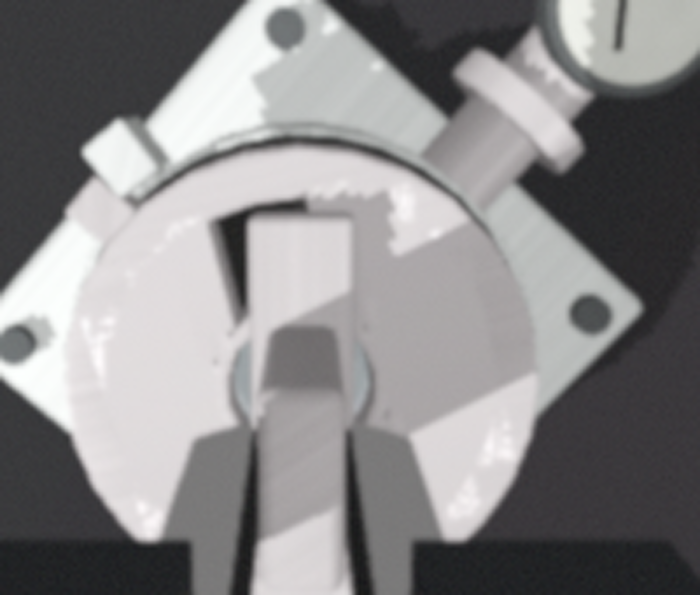

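Emit:
step_arm --motion '[[[0, 0, 0, 2, 0, 0], [0, 0, 0, 0, 0, 0], [0, 0, 0, 0, 0, 0]]]'

```text
time_s: 14.88
ee_pos: [0.5829, -0.2263, 0.1007]
eef_rot: [-2.524, 1.57, 0.077]
force: [1.2, 4.4, 4.2]
grip_width: 0.0157
```

```bash
python3 m.py 12
```

```text
14.875 [ 0.58293178 -0.22630863  0.10073636] [1.21021337 4.39364725 4.19724921] [ 1.11780724 -0.09286448  0.56851255] yaw -120.99815430670434 1.6825973277658612
```

View pics/wrist12.png

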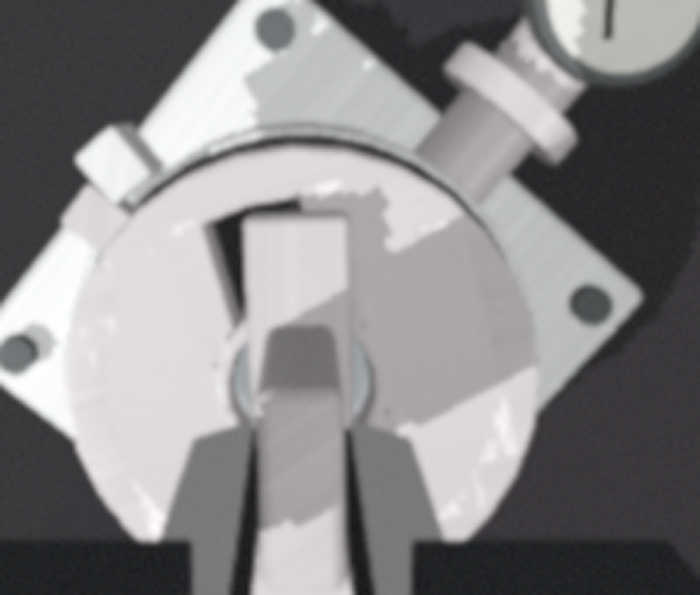

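Emit:
step_arm --motion '[[[0, 0, 0, -2, 0, 0], [0, 0, 0, 0, 0, 0]]]'

```text
time_s: 15.28
ee_pos: [0.5829, -0.2263, 0.1007]
eef_rot: [-2.287, 1.57, 0.349]
force: [-0.2, 5.2, 5.0]
grip_width: 0.0154
```

Emit:
step_arm --motion '[[[0, 0, 0, 0, 0, 0], [0, 0, 0, 0, 0, 0], [0, 0, 0, 0, 0, 0], [0, 0, 0, 0, 0, 0]]]' --fingers 0.05

```text
time_s: 15.78
ee_pos: [0.5825, -0.2267, 0.1003]
eef_rot: [0.754, 1.571, -2.898]
force: [-0.3, 0.7, 0.4]
grip_width: 0.0493
```

```bash
python3 m.py 13
```

```text
15.775 [ 0.58248533 -0.22673436  0.10033446] [-0.27936144  0.7157053   0.3874955 ] [0.04644931 0.10032864 0.00250147] yaw -119.22294639422503 1.651136199180652
```

View pics/wrist13.png

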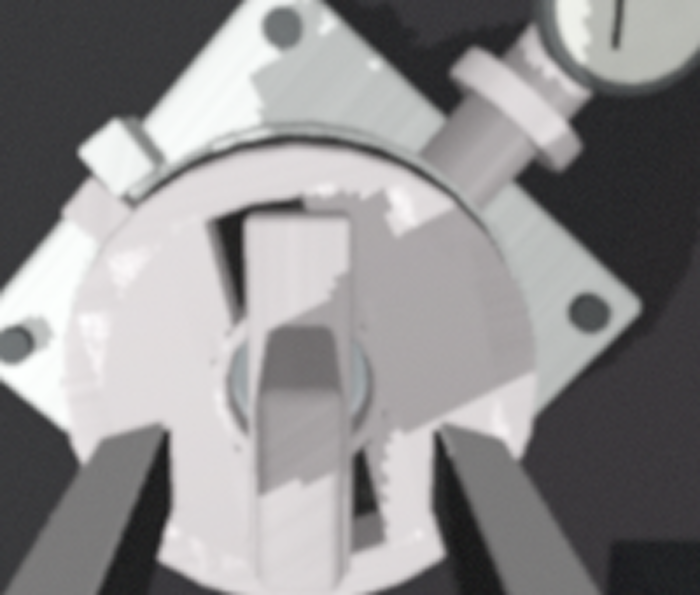

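Released with the spanner standing; now lift straight up.

Emit:
step_arm --motion '[[[-0.01, 0, 0, 0, 0, 0], [-0.02, 0, 0, 0, 0, 0], [-0.04, 0, 0, 0, 0, 0], [-0.05, 0, 0, 0, 0, 0], [-0.04, 0, -0.02, 0, 0, 0], [0, 0, -0.05, 0, 0, 0], [0, 0, -0.05, 0, 0, 0], [0, 0, -0.05, 0, 0, 0], [0, 0, 0, 0, 0, 0], [0, 0, 0, 0, 0, 0]]]'

```text
time_s: 17.18
ee_pos: [0.7116, -0.2984, 0.263]
eef_rot: [0.372, 1.571, 3.003]
force: [-0.0, 0.1, -0.7]
grip_width: 0.0503
```

```bash
python3 m.py 14; python3 - <<'E'
from station import *
import cv2
for n in("wrist","top","side"): cv2.imwrite(f"pics/{n}14f.png",camera(n)["pixels"][:,:,::-1])
E
```

```text
17.175 [ 0.71162637 -0.29838042  0.26301089] [-0.04690084  0.08928353 -0.65500345] [ 0.01790017  0.12819092 -0.04508137] yaw -119.22282913930579 1.6363577974718144
```

View pics/side14f.png

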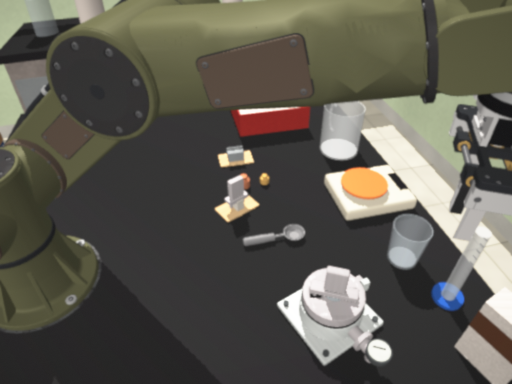

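View pics/wrist14f.png

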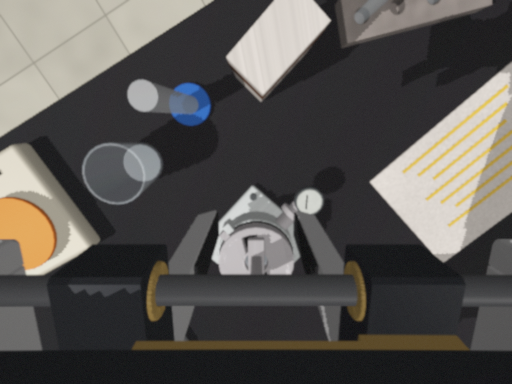

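View pics/top14.png

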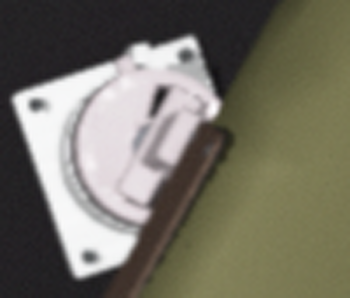

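View pics/side14.png

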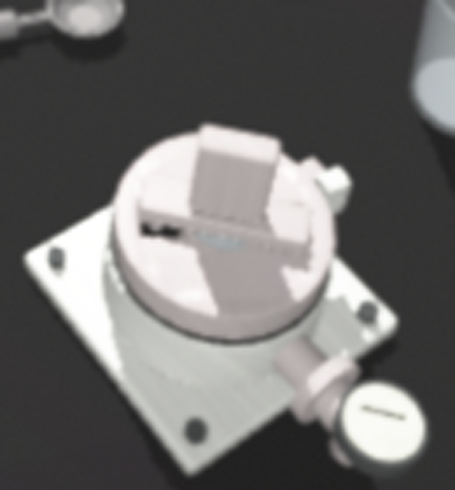

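```bash
python3 -c "
from station import *
o=get_obs();print(o['time_s'],o['force'],abs(o['joint_vel']).max());print(ticket.hand_in())"
```

```text
17.475 [-0.08937215 -0.60651227 -0.25957504] 0.013104896147394627
the job is handed in; nothing more can be done
None
```

I took the wide spanner (bar measured 88.5 mm) off the left stand and set it in the lock ring with both prongs in the holes. I then turned the ring clockwise to its stop, released the spanner, backed off and handed the job in at about 17.5 s.

**At the stop:** the wrist moment rose from about 0.06 to 0.23 and then 0.57 N m over the last two small turns. Over that last push the spanner began to slip in the fingers. The final top and side views show the lug against the block.

**After release:** the bar lies flat on the ring with the prongs in, and the narrow spanner is still on its stand. The wrist force was under 1 N, so the robot was touching nothing.

**What went differently than planned:**
- **Wrist moment:** while driving the ring it read below the expected 0.12 N m, so I judged the stop by the jump in moment and by the pictures.
- **Retreat:** my sideways move went outward rather than back towards the base, with the gripper ending near the glass cylinder. The pictures and forces show no contact.

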